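Line up a cupboard door's hinge knuckles with the jamb and hold it for the pin

ROBOT

A 7-joint arm with a two-finger parallel gripper is mounted at the origin on a cart in front of the work surface, level with it; the furniture and walls round the work are solid. World frame = base frame: x ahead of the robot, y to its left, z up, the work surface at z = 0. Lengths are in m, angles in rad, forces in N, time in s.
With the tool pointing down it reaches from about 0.425 to 0.875 m from the base axis. Payload 4.7 kg.
Tool frame: the origin (TCP) lies midway between the tips of the shut fingers; the grasp point (between the pads) lies 19 mm behind it; z points along the fingers, y is the direction in which the jaws open and shut (so a half turn about z gives the same grasp; the last joint's range is limited). The gripper opens to 87 mm and grips with 3 to 60 N. Pads are 19 mm wide; open, the fingers measure 117 mm over their backs; the gripper's body (75 mm by 190 mm) begins 51 mm behind the grasp point.
Start: joints at [-1.216, 0.321, -0.07, 1.45, 0.023, 1.371, -0.057], TCP at [0.217, 0.613, 0.223] pointing down, gripper open.
Joint ranges: [-2.86, 2.86], [-0.3, 2.09], [-1.38, 1.24], [0.06, 2.45], [-1.56, 4.7], [0.09, 2.05], [-2.69, 2.69]. Speed limits (rad/s): [2.57, 2.57, 3.14, 3.14, 3.14, 3.14, 3.14].

INTERFACE

Orientations are given as a rotation vector (axis times angle).
In Python, from bench import get_state, eyes, job gives the robot as it stands. The module is installed in compiled form; this text tells all that it offers.
- The arm moves only by the shell command python3 -m jog 'ROWS' [FORCE]. ROWS is JSON, a list that holds one entry, the list of rows, each a list of 5 numbers: the opening, from 0 (shut) to 1 (fully open), then the shift along the tool's x, y, z in units of 40 mm (1.0 is 40 mm), then the turn about the tool's z in units of 5 degrees (1.0 is 5 degrees). In form: [[[jaw, dx, dy, dz, turn], ...]]. A call has 1 to 10 rows; each row shifts and turns the commanded pose from where the row before left it, along the tool's axes as they then stand; what a row does not reach is not made up. A row lasts 1/8 s, in which the tool goes at most 62.5 mm and 10.7 degrees, less where a joint would pass 70% of its speed; a pose out of reach is approached as far as the arm can. A call is refused whole if a number of a shift passes 1 or a number of a turn 1, either way. A call with a gripper value outside its range is refused whole. The fingers move at their own pace and stop on an object; FORCE is the grip in N (left out, the last holds). Time passes only in rows, so rows that do not move let the fingers close. It gives the time, the measured TCP pose, the force and the opening at its end, in the units of the state.
- get_state(): the state, without advancing time (a new reading comes with each control period).
- eyes.get_image(name): name is "scene" or "top" or "wrist"; returns (picture, depth): 480x640x3 uint8, red, green, blue; 480x640 float32, m along the optical axis (not along the pixel's ray), 0 where there is no reading.
- eyes.camera_params(name): a dict with "camera_matrix" (3x3 intrinsics, pixels), "pose" (4x4, takes a point from camera to world coordinates); the wrist camera has in their place "mount" (4x4, takes a point from camera to tool coordinates, whose origin is the TCP and whose axes are the flange's). Camera axes: x right, y down, z forward; pixel columns grow to the right and rows downward; lengths in m; the calibration is good to about 2 mm. A picture is of the moment at which its call begins: read the wrist's pose just before it. camera_params takes no time and is no camera call.
- job.close_job(): hands the job in, once; it reports no verdict.
The state is a dict: "time": time; "joint_positions": joint angles; "qd": joint speeds; "joint_torque": joint torques, N m; "position": TCP position; "tool_rot": TCP orientation; "ft_force": force on the tool from outside, world axes, zero at the start; "torque": the same for the moment, N m; "grip_width": opening from 0.0 (shut) to 1.0 (fully open).
Only numpy, scipy, OpenCV 4.12 (cv2) and the standard library are available. Lean on these libraries where they do the work, as an engineer would, in place of code of your own. Each camera call takes 0.05 s, during which the arm holds its last target. There are 200 camera calls.

TASK

Hang the small cupboard door on its jamb block, ready for the pin. First lay the steel retaining bar across the cradle, down in the notches of both cheeks and roughly centred, and let go of it, so that the jamb block under it cannot lift. Then pick up the door, bring it level to the jamb block's hinge edge so that its two hinge knuckles slide between the three on the jamb, push it home without forcing it until the two edges meet and the knuckle holes line up, and finish still holding it there in mid-air; leave the hinge pin and the other things on the bench where they are.

Things in the scene. Friction and masses are not known exactly. Their poses are not given: they have to be found in the camera images.
- cradle: Wooden cradle screwed to the bench, open to its own -x (the robot's side). Origin: on the bench, centre of the jamb block's bed; y along the hinge, z up. Bed 20 mm thick, x -48 to +78, y +-107. Two notched cheeks 26 mm thick at y = +-84.5, x -8 to +68 mm, horns up to z = 83 mm. Low stop strip behind the block (top z = 46 mm). Fixed; it differs in place and yaw.
- notch_mid (a point): Midway between the two cheek notches, at their floors' height (cradle x = +25, y = 0, z = 67.5 mm); axes as the cradle's. Notches open upward, 25 mm wide, flared to 35 mm at the mouth, 15.5 mm deep, in line along y. When the bar lies home its origin is here and its length along this y.
- bar: Retaining bar: plain bar of dark mill-finish steel, 220 mm long (its y), 20 mm wide (x), 24 mm high (z), 0.5 to 0.85 kg, lying flat on the bench to the left or right of the cradle, its y within 0.5 rad of world y. Origin: centre of its underside. In the notches it has 2.5 mm of play each way in x and passes 1.5 mm over the jamb block's top.
- jamb: Jamb block of dark wood, 110 (x) x 140 (y) x 46 mm high, about 0.5 kg, loose in the cradle with 1.5 mm of play at cheeks and back. Origin: centre of its underside (20 mm above the bench); axes as the cradle's. Hinge edge: the face at x = -55 mm, towards the robot. A brass leaf on its top has three knuckles 16 mm long at y = -34, 0, +34 mm (gaps of 18 mm).
- jamb_axis (a point): Centre of the jamb leaf's knuckle axis, straight above the hinge edge (jamb x = -55, y = 0), 10 mm above the block's top, 76 mm above the bench; axes as the jamb's, holes along y. Knuckles are 16 mm across with 8 mm holes, 2 mm clear of the wood, and overhang the edge by 8 mm, so the door's edge comes in level along +x below them, not straight down.
- door: Small cupboard door of dark wood, 140 (x) x 150 (y) x 16 mm (frame), 0.24 to 0.36 kg, flat on the bench to the left or right of the cradle, yaw within 0.35 rad. Origin: centre of its underside. On its top a bar pull and, along the +x edge (x = +70 mm, away from the robot), a brass leaf with two knuckles 14 mm long at y = -17, +17 mm; play in the jamb's hinge: 2 mm sideways, 2 mm up or down.
- door_axis (a point): Centre of the door leaf's knuckle axis (door x = +70, y = 0, z = 26 mm, 10 mm above the door's top); axes as the door's, holes along y. Knuckles are 16 mm across with 8 mm holes, 2 mm clear of the wood, overhanging the edge by 8 mm. With edges met and tops flush this point coincides with jamb_axis.
- door_pull (a point): Middle of the door's bar pull (door x = -8, y = 0, z = 34 mm): wooden bar 14 mm thick (door x), 90 mm long (door y), from z = 24 to 44 mm on two feet, over the sunk middle panel (top z = 12.5 mm). Pinch it across its 14 mm. From its middle line to the door's knuckles are 70 mm.
- pin: Loose brass hinge pin, 6 mm thick and 96 mm long with a small head, lying on the bench in front of the cradle. Not to be touched: someone else drives it in. Origin: under its middle.
- glue_bottle: White glue bottle, 54 mm across, 146 mm tall, behind the cradle; a bystander.
- offcut_3: Thin wood offcut, 24 x 110 x 14 mm, behind the cradle; a bystander.

How it is judged:
By the outcome, as a careful person would: the job done as asked, in the order asked, and still so for the second after the job is handed in, while the arm keeps its last pose, push and grip.
It also fails if it takes over 58 s, if anything falls off the work surface, if the arm or the gripper's body presses on something with over 40 N, if the wrist force passes 120 N, or if a joint passes its speed limit or range.

## Working session

There is one attempt and no reset: what is moved stays moved. The work goes in short steps, Python scripts to look and compute and a shell command to move; the robot and the scene stay as the last step left them, time stands still between calls to the robot, and variables do not carry over. Pictures are saved under pics/ and viewed, about 8 in all and at most 12, crops included, and the job is handed in when it is done.

```bash
mkdir -p pics; python3 - <<'E'
from bench import get_state, eyes
import cv2, numpy as np
s=get_state(); print({k:np.round(v,3).tolist() for k,v in s.items()})
for n in ("scene","top"):
    im,d=eyes.get_image(n); p=eyes.camera_params(n)
    print(n,np.round(p["camera_matrix"],1).tolist(),np.round(p["pose"],4).tolist(), (d>0).mean())
    cv2.imwrite(f"pics/{n}1.png",im[:,:,::-1]); np.savez(f"pics/{n}1.npz",im=im,d=d,K=p["camera_matrix"],T=p["pose"])
p=eyes.camera_params("wrist");print(np.round(p["camera_matrix"],1).tolist(),np.round(p["mount"],4).tolist())
E
```

```text
{'time': 0.0, 'joint_positions': [-1.216, 0.322, -0.07, 1.452, 0.023, 1.371, -0.057], 'qd': [0.001, 0.0, 0.001, -0.001, 0.0, 0.001, -0.002], 'joint_torque': [-0.0, -49.128, -0.404, -31.253, -0.064, 0.044, 0.0], 'position': [0.217, 0.612, 0.221], 'tool_rot': [-0.533, -3.096, 0.003], 'ft_force': [-0.282, -0.549, 0.277], 'torque': [-0.036, -0.01, 0.009], 'grip_width': 1.0}
scene [[482.2, 0.0, 320.6], [0.0, 482.2, 237.4], [0.0, 0.0, 1.0]] [[0.7909, -0.2737, 0.5473, -0.063], [-0.6116, -0.3281, 0.7199, -0.8814], [-0.0175, -0.9041, -0.4269, 0.594], [0.0, 0.0, 0.0, 1.0]] 0.995966796875
top [[519.0, 0.0, 326.2], [0.0, 519.0, 238.1], [0.0, 0.0, 1.0]] [[0.0028, -0.9994, 0.0359, 0.5512], [-0.9997, -0.0036, -0.0221, 0.0128], [0.0222, -0.0358, -0.9991, 1.1942], [0.0, 0.0, 0.0, 1.0]] 0.9959375
[[345.0, 0.0, 320.1], [0.0, 345.0, 238.3], [0.0, 0.0, 1.0]] [[-0.0001, -0.9696, -0.2446, 0.0668], [1.0, -0.0, -0.0001, 0.0005], [0.0001, -0.2446, 0.9696, -0.1626], [0.0, 0.0, 0.0, 1.0]]
```

View pics/top1.png

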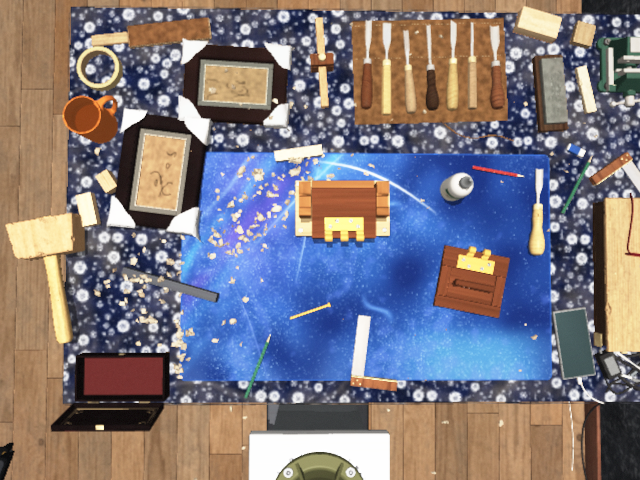

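```bash
cat > h.py <<'E'
import numpy as np, cv2
from scipy.spatial.transform import Rotation as Ro
from bench import get_state, eyes
def cloud(d,K,T):
    v,u=np.mgrid[:480,:640]; P=np.stack([(u-K[0,2])*d/K[0,0],(v-K[1,2])*d/K[1,1],d],-1)
    return P@T[:3,:3].T+T[:3,3]
def wrist():
    s=get_state(); W=np.eye(4); W[:3,:3]=Ro.from_rotvec(s["tool_rot"]).as_matrix(); W[:3,3]=s["position"]
    im,d=eyes.get_image("wrist"); p=eyes.camera_params("wrist")
    return im,d,np.array(p["camera_matrix"]),W@np.array(p["mount"]),W
def rect(pts):
    (c,s,a)=cv2.minAreaRect((pts*1000).astype(np.float32)); return np.round(c,1),np.round(s,1),round(a,2)
def ray(uv,K,T,z):
    uv=np.atleast_2d(uv).astype(float); r=np.c_[(uv-K[:2,2])/K[0,0],np.ones(len(uv))]@T[:3,:3].T
    return T[:3,3]+r*((z-T[2,3])/r[:,2])[:,None]
def rowsto(W,p,yaw_y=None):
    "needed shift in tool axes, units of 40 mm; turn (units 5deg) to bring tool y to heading yaw_y mod 180"
    o=np.round(W[:3,:3].T@(np.array(p)-W[:3,3])/0.04,3)
    if yaw_y is None: return o
    cur=np.arctan2(W[1,1],W[0,1]); e=(yaw_y-cur+np.pi/2)%np.pi-np.pi/2
    return o, -np.degrees(e)/5
def pose():
    s=get_state(); W=np.eye(4); W[:3,:3]=Ro.from_rotvec(s["tool_rot"]).as_matrix(); W[:3,3]=s["position"]; return W
E
python3 - <<'E'
from h import *
f=np.load("pics/top1.npz"); im,d,K,T=[f[k] for k in("im","d","K","T")]
P=cloud(d,K,T); hsv=cv2.cvtColor(im,cv2.COLOR_RGB2HSV)
def box(u0,u1,v0,v1):
    m=np.zeros((480,640),bool); m[v0:v1,u0:u1]=1; return m
Z=P[...,2]
print("bench z",np.median(Z[box(230,290,260,300)]))
def big(m):
    n,l,st,_=cv2.connectedComponentsWithStats(m.astype(np.uint8)); return l==1+np.argmax(st[1:,4])
b=big(box(110,230,255,310)&(Z>0.014)&(Z<.04)); print("bar",rect(P[b][:,:2]),np.median(Z[b]))
dr=big(box(425,520,240,325)&(Z>0.008)&(Z<.025)); print("door",rect(P[dr][:,:2]),np.median(Z[dr]))
yel=(hsv[...,0]>18)&(hsv[...,0]<32)&(hsv[...,1]>110)&(hsv[...,2]>170)
for n,B in (("jambleaf",box(300,390,205,250)),("doorleaf",box(440,510,240,280))):
    m=B&yel; print(n,m.sum(),rect(P[m][:,:2]),np.percentile(Z[m],[5,50,95]))
pu=big(box(440,500,270,300)&(Z>.036)&(Z<.05)); print("pull",rect(P[pu][:,:2]),pu.sum())
jt=big(box(305,385,180,245)&(Z>0.06)&(Z<.0715)); print("jambtop",rect(P[jt][:,:2]),np.median(Z[jt]))
ch=box(290,395,175,240)&(Z>.077)&(Z<.09); print("horns",rect(P[ch][:,:2]))
W=pose(); print(np.round(W,3))
sc=cv2.resize(im[170:325,290:520],None,fx=3.4,fy=3.4,interpolation=cv2.INTER_CUBIC); cv2.imwrite("pics/crop1.png",sc[:,:,::-1])
E
```

```text
bench z 0.00010617639271126578
bar (array([486.5, 338.5]), array([220.7,  31.8]), 73.05) 0.024277821503503105
door (array([ 499.6, -347.4]), array([152.3, 148.2]), 78.57) 0.015176979749952912
jambleaf 304 (array([612.8, -50. ]), array([51.1, 85.3]), 0.27) [0.06469351 0.07409801 0.08546062]
doorleaf 540 (array([ 560.3, -193.6]), array([409.4,  55.8]), 84.78) [0.01490271 0.01905463 0.03425417]
pull (array([ 488.3, -343.9]), array([90., 14.]), 79.28) 251
jambtop (array([652.1, -59.5]), array([118.1, 159.5]), 1.56) 0.06630972661221024
horns (array([652.2, -50.4]), array([125.9, 194.4]), 0.33)
[[-0.942  0.334 -0.     0.217]
 [ 0.334  0.942 -0.002  0.612]
 [-0.    -0.002 -1.     0.222]
 [ 0.     0.     0.     1.   ]]
```

View pics/crop1.png

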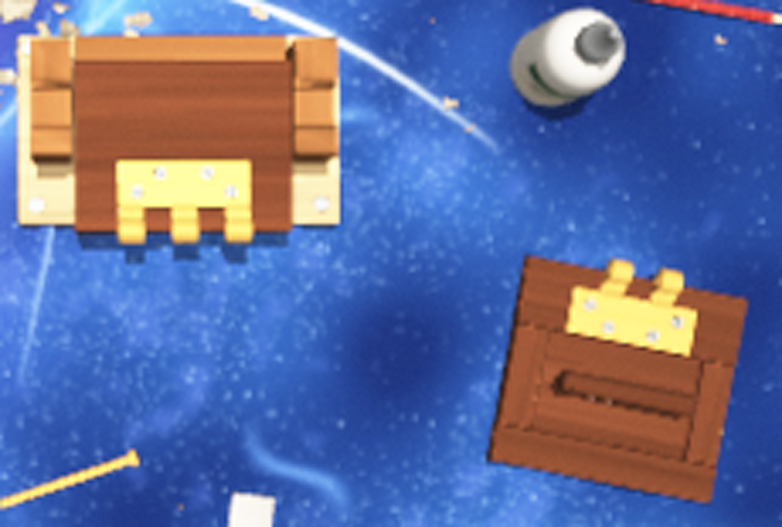

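View pics/scene1.png

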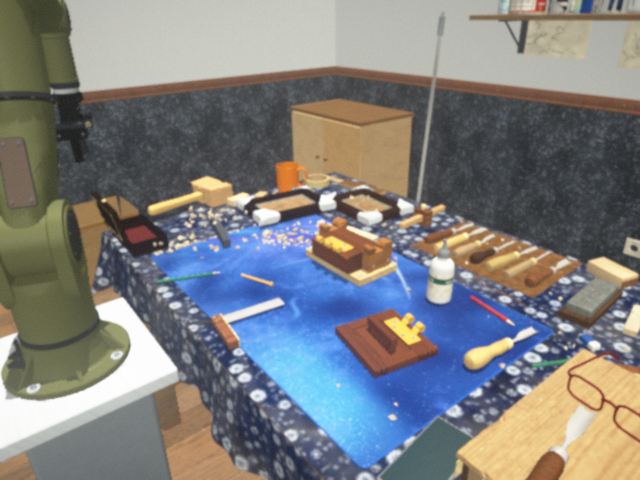

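The top view shows the bar left of the cradle, centred at about pixel (171,283). The cradle is at (343,210) with its jamb knuckles at row 237, and the door is on the right at (472,281). The crop shows the pull, the knuckles and the pin clearly. The scene view agrees with all of this. I'm moving over the bar now.

```bash
python3 -m jog '[[[1,-0.9,0.32,0,0],[1,-0.9,0.32,0,0],[1,-0.9,0.32,0,0],[1,-0.9,0.32,0,0],[1,-0.9,0.32,0,0],[1,-0.9,0.32,0,0],[1,-0.9,0.32,0,0],[1,-0.33,-0.92,0,0],[1,-0.33,-0.92,0,0],[1,-0.33,-0.92,0,0]]]' && python3 -m jog '[[[0.7,-0.33,-0.92,0,0],[0.7,-0.33,-0.92,0,0],[0.7,-0.33,-0.92,0,0],[0.7,-0.33,-0.92,0,0],[0.7,0,0,0.15,1],[0.7,0,0,0.15,1],[0.7,0,0,0.15,1],[0.7,0,0,0.15,1],[0.7,0,0,0.15,1],[0.7,0,0,0.15,1]]]' && python3 -m jog '[[[0.7,0,0,0.15,1],[0.7,0,0,0.15,1],[0.7,0,0,0.15,1],[0.7,0,0,0.15,1],[0.7,0,0,0,1],[0.7,0,0,0,1],[0.7,0,0,0,1],[0.7,0,0,0,1],[0.7,0,0,0,1],[0.7,0,0,0,1]]]' && python3 -m jog '[[[0.7,0,0,0,1],[0.7,0,0,0,0.5],[0.7,0,0,0,0]]]'
python3 - <<'E'
from h import *
im,d,K,T,W=wrist(); cv2.imwrite("pics/w1.png",im[:,:,::-1]); np.savez("pics/w1.npz",im=im,d=d,K=K,T=T,W=W)
P=cloud(d,K,T); m=(P[...,2]>.018)&(P[...,2]<.03)&(np.hypot(P[...,0]-.486,P[...,1]-.338)<.13)
print(rect(P[m][:,:2]),np.median(P[m][:,2]),np.round(W,3)); 
E
```

```text
time: 1.35
position: [0.4852, 0.4941, 0.2215]
tool_rot: [-0.533, -3.095, 0.002]
ft_force: [0.4, 0.1, 0.9]
grip_width: 0.999
time: 2.6
position: [0.4854, 0.339, 0.1858]
tool_rot: [-1.32, -2.85, 0.001]
ft_force: [-0.6, 0.6, -0.9]
grip_width: 0.695
time: 3.85
position: [0.4854, 0.339, 0.1621]
tool_rot: [-2.401, -2.026, 0.001]
ft_force: [-0.5, 0.2, 1.0]
grip_width: 0.699
time: 4.22
position: [0.4854, 0.339, 0.1621]
tool_rot: [2.525, 1.869, -0.001]
ft_force: [-0.0, -0.2, 0.1]
grip_width: 0.701
(array([512.6, 358.8]), array([193.8, 213.7]), 18.22) 0.023815072621354683 [[ 0.292  0.956 -0.001  0.485]
 [ 0.956 -0.292 -0.001  0.339]
 [-0.001 -0.    -1.     0.162]
 [ 0.     0.     0.     1.   ]]
```

View pics/w1.png

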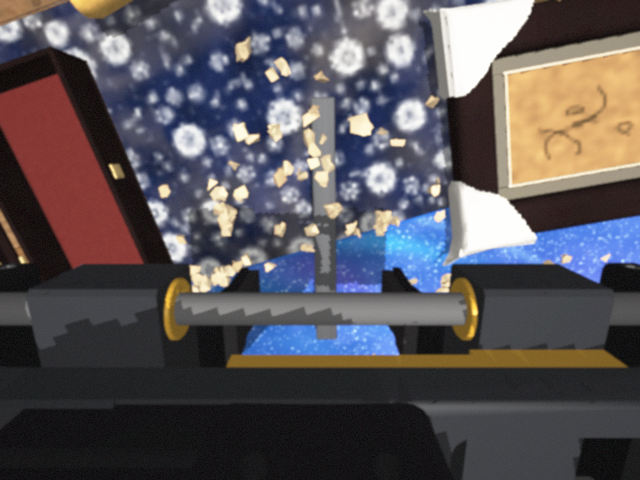

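The wrist view shows the grey bar as an upright strip at column 325, running from row 98 to row 338. It is centred between the fingers and aligned with the tool's x.

```bash
python3 - <<'E'
from h import *
f=np.load("pics/w1.npz"); K,T,W=[f[k] for k in("K","T","W")]
p=ray([[324.5,98],[326.5,338],[315,150],[334,150]],K,T,.024); print(np.round(p,4))
c=p[:2].mean(0); c[2]=.005; print(np.linalg.norm(p[0]-p[1]),np.linalg.norm(p[2]-p[3]),np.round(c,4)); v=p[0]-p[1]; print(np.degrees(np.arctan2(v[1],v[0])))
print(rowsto(W,c,np.arctan2(v[1],v[0])-np.pi/2))
print("top est", rowsto(W,[.4865,.3385,.005]))
E
```

```text
[[0.5203 0.4423 0.024 ]
 [0.4592 0.2333 0.024 ]
 [0.5007 0.4054 0.024 ]
 [0.5161 0.4007 0.024 ]]
0.2177405033089497 0.016037684688897793 [0.4897 0.3378 0.005 ]
73.69278651446683
(array([0.005, 0.114, 3.927]), np.float64(-0.13714726948927874))
top est [-2.000e-03  3.200e-02  3.927e+00]
```

```bash
python3 -m jog '[[[0.7,0,0.08,0.8,-0.1],[0.7,0,0,0.8,0],[0.7,0,0,0.8,0],[0.7,0,0,0.8,0],[0.7,0,0,0.5,0],[0.7,0,0,0.22,0],[0,0,0,0,0],[0,0,0,0,0],[0,0,0,0,0],[0,0,0,0,0]]]' 45 && python3 -m jog '[[[0,0,0,0,0],[0,0,0,0,0],[0,0,0,-0.3,0],[0,0,0,-0.7,0],[0,0,0,-0.9,0],[0,0,0,-0.9,0],[0,0,0,-0.9,0],[0,0,0,0,0]]]'
python3 - <<'E'
from h import *
W=pose(); print(np.round(W,4)); print(rowsto(W,[.677,-.05,W[2,3]],np.radians(.3)))
E
```

```text
time: 5.52
position: [0.4891, 0.3386, 0.0065]
tool_rot: [-2.517, -1.879, -0.002]
ft_force: [0.6, -0.2, 0.3]
grip_width: 0.332
time: 6.52
position: [0.4902, 0.3392, 0.1565]
tool_rot: [-2.517, -1.879, -0.009]
ft_force: [0.7, -0.3, -6.2]
grip_width: 0.228
[[ 0.2845  0.9587  0.0042  0.4902]
 [ 0.9587 -0.2845  0.0036  0.3392]
 [ 0.0047  0.003  -1.      0.1565]
 [ 0.      0.      0.      1.    ]]
(array([-8.   ,  7.246, -0.016]), np.float64(-3.366170934477025))
```

```bash
python3 - <<'E'
from h import *
f=np.load("pics/top1.npz"); im,d,K,T=[f[k] for k in("im","d","K","T")]
P=cloud(d,K,T); Z=P[...,2]
for s in (1,-1):
    B=(abs(P[...,1]+.0504-s*.0845)<.009)
    for n,m in(("front",B&(P[...,0]>.60)&(P[...,0]<.672)),("back",B&(P[...,0]>.672)&(P[...,0]<.73))):
        q=P[m&(Z>.079)&(Z<.088)]; print(s,n,len(q),np.round(np.percentile(q[:,0],[0,3,50,97,100]),4),np.round(np.median(q[:,2]),4))
    # per column notch centre profile
    q=P[B&(P[...,0]>.62)&(P[...,0]<.72)]; o=np.argsort(q[:,0]); 
    b=np.round(q[o,0]/.003).astype(int); print([(round(k*.003,3),round(float(np.median(q[o,2][b==k])),3)) for k in np.unique(b)])
q=P[(P[...,0]>.64)&(P[...,0]<.73)&(Z>.079)&(Z<.09)&(abs(P[...,1]+.05)<.12)]; print(rect(q[:,:2]))
E
```

```text
1 front 80 [0.6385 0.6386 0.6472 0.6581 0.6582] 0.0819
1 back 118 [0.6839 0.6859 0.699  0.7141 0.7144] 0.0828
[(np.float64(0.621), 0.02), (np.float64(0.624), 0.021), (np.float64(0.627), 0.02), (np.float64(0.63), 0.021), (np.float64(0.633), 0.02), (np.float64(0.636), 0.02), (np.float64(0.639), 0.055), (np.float64(0.642), 0.082), (np.float64(0.645), 0.082), (np.float64(0.648), 0.083), (np.float64(0.651), 0.081), (np.float64(0.654), 0.082), (np.float64(0.657), 0.08), (np.float64(0.66), 0.069), (np.float64(0.663), 0.067), (np.float64(0.666), 0.068), (np.float64(0.669), 0.068), (np.float64(0.672), 0.069), (np.float64(0.675), 0.069), (np.float64(0.678), 0.068), (np.float64(0.681), 0.068), (np.float64(0.684), 0.072), (np.float64(0.687), 0.081), (np.float64(0.69), 0.083), (np.float64(0.693), 0.083), (np.float64(0.696), 0.082), (np.float64(0.699), 0.083), (np.float64(0.702), 0.083), (np.float64(0.705), 0.084), (np.float64(0.708), 0.084), (np.float64(0.711), 0.082), (np.float64(0.714), 0.08)]
-1 front 64 [0.6395 0.6415 0.6488 0.6566 0.6589] 0.0828
-1 back 103 [0.685  0.687  0.7015 0.7152 0.715
[... 280 characters left out ...]
084), (np.float64(0.651), 0.084), (np.float64(0.654), 0.081), (np.float64(0.657), 0.082), (np.float64(0.66), 0.077), (np.float64(0.663), 0.068), (np.float64(0.666), 0.068), (np.float64(0.669), 0.067), (np.float64(0.672), 0.067), (np.float64(0.675), 0.068), (np.float64(0.678), 0.067), (np.float64(0.681), 0.067), (np.float64(0.684), 0.069), (np.float64(0.687), 0.078), (np.float64(0.69), 0.082), (np.float64(0.693), 0.082), (np.float64(0.696), 0.083), (np.float64(0.699), 0.082), (np.float64(0.702), 0.082), (np.float64(0.705), 0.083), (np.float64(0.708), 0.082), (np.float64(0.711), 0.083), (np.float64(0.714), 0.081), (np.float64(0.717), 0.077)]
(array([678. , -50.3]), array([ 74. , 194.3]), 0.29)
```

```bash
python3 -m jog '[[[0,-0.83,0.75,0,0],[0,-0.83,0.75,0,0],[0,-0.83,0.75,0,0],[0,-0.83,0.75,0,0],[0,-0.83,0.75,0,0],[0,-0.83,0.75,0,0],[0,-0.83,0.75,0,0],[0,-0.83,0.75,0,0],[0,-0.83,0.75,0,0],[0,-0.53,0.5,0,0]]]' && python3 -m jog '[[[0,0,0,0,-0.8],[0,0,0,0,-0.8],[0,0,0,0,-0.8],[0,0,0,0,-0.8],[0,0,0,0,-0.17],[0,0,0,0,0],[0,0,0,0,0]]]'
python3 - <<'E'
from h import *
im,d,K,T,W=wrist(); cv2.imwrite("pics/w2.png",im[:,:,::-1]); np.savez("pics/w2.npz",im=im,d=d,K=K,T=T,W=W); print(np.round(W,4))
E
```

```text
time: 7.78
position: [0.6745, -0.0543, 0.1504]
tool_rot: [-2.519, -1.875, 0.008]
ft_force: [-0.5, 0.4, -5.5]
grip_width: 0.224
time: 8.65
position: [0.6755, -0.051, 0.1531]
tool_rot: [-2.215, -2.226, 0.001]
ft_force: [-0.2, 0.1, -5.8]
grip_width: 0.223
[[-5.000e-03  1.000e+00 -9.000e-04  6.755e-01]
 [ 1.000e+00  5.000e-03 -0.000e+00 -5.100e-02]
 [-0.000e+00 -9.000e-04 -1.000e+00  1.531e-01]
 [ 0.000e+00  0.000e+00  0.000e+00  1.000e+00]]
```

View pics/w2.png

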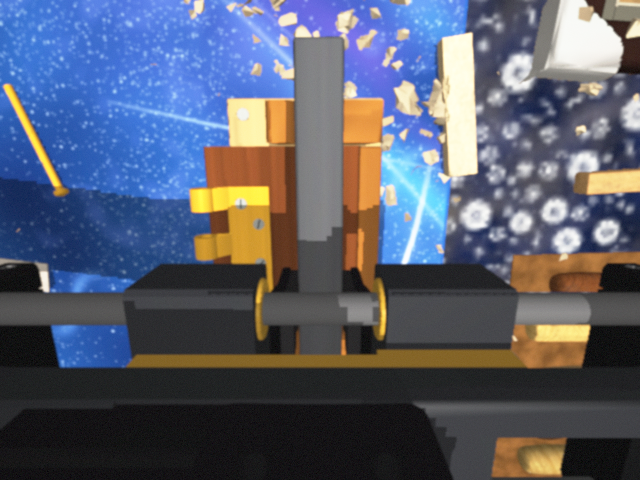

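The wrist view shows the bar hanging upright between columns 295 and 343, with its end at row 38. The +y cheek spans columns 267 to 383 around row 120, and the jamb leaf is on the left.

```bash
python3 - <<'E'
from h import *
f=np.load("pics/w2.npz"); im,d,K,T,W=[f[k] for k in("im","d","K","T","W")]
P=cloud(d,K,T)
m=(P[...,2]>.16)&(P[...,2]<.18); v,u=np.nonzero(m); k=(v<240)&(u>270)&(u<370)
ys=[]
for r in (60,100,140,180,220):
    c=u[k&(v==r)]
    if len(c): ys.append([(c.min()-.5+c.max()+.5)/2,r])
p=ray(ys,K,T,.1705); print("bar mid",np.round(p,4), "end",np.round(ray([[319,38]],K,T,.1705),4))
g=np.polyfit(p[:,1],p[:,0],1); print("bar x at cradle mid",np.polyval(g,-.0503),"yaw deg",np.degrees(-np.arctan(g[0])))
q=P[(P[...,2]>.078)&(P[...,2]<.088)&(P[...,1]>.01)&(P[...,1]<.06)&(P[...,0]>.62)]; print("cheek",rect(q[:,:2]),np.round(np.percentile(q[:,:2],[1,99],axis=0),4))
E
```

```text
bar mid [[ 0.6745  0.0501  0.1705]
 [ 0.6743  0.0357  0.1705]
 [ 0.6746  0.0205  0.1705]
 [ 0.6749  0.0045  0.1705]
 [ 0.675  -0.0124  0.1705]] end [[0.6745 0.0577 0.1705]]
bar x at cradle mid 0.675317981237334 yaw deg 0.5442464832202956
cheek (array([677.5,  34.8]), array([76.1, 25.8]), 0.29) [[0.64   0.022 ]
 [0.7149 0.0475]]
```

```bash
python3 -m jog '[[[0,0.05,-0.057,0,0],[0,0,0,0.5,0],[0,0,0,0.5,0],[0,0,0,0.5,0],[0,0,0,0.3,0],[0,0,0,0.05,0],[0,0,0,0.05,0],[0,0,0,0.03,0],[0,0,0,0,0]]]'; python3 -m jog '[[[0,0,0,0.03,0],[0,0,0,0.03,0],[0,0,0,0,0]]]'
```

```text
time: 9.82
position: [0.6738, -0.0491, 0.0771]
tool_rot: [2.215, 2.227, 0.001]
ft_force: [-0.1, 1.3, -6.4]
grip_width: 0.226
time: 10.2
position: [0.6738, -0.0491, 0.0746]
tool_rot: [2.215, 2.227, 0.001]
ft_force: [-0.9, -0.7, -4.4]
grip_width: 0.226
```

```bash
python3 -m jog '[[[0,0,0,0.03,0],[0.25,0,0,0,0],[0.5,0,0,0,0],[0.5,0,0,0,0],[0.5,0,0,-0.3,0],[0.5,0,0,-0.8,0],[0.5,0,0,-0.9,0],[0.7,0,0,-0.9,0],[0.9,0,0,0,0]]]'; python3 - <<'E'
from h import *
W=pose(); print(np.round(W,4)); im,d=eyes.get_image("scene"); cv2.imwrite("pics/s2.png",cv2.resize(im[205:305,270:420],None,fx=4,fy=4)[:,:,::-1])
im,d=eyes.get_image("top"); p=eyes.camera_params("top"); P=cloud(d,np.array(p["camera_matrix"]),np.array(p["pose"]))
m=(P[...,2]>.0865)&(P[...,2]<.1)&(abs(P[...,1]+.05)<.125)&(abs(P[...,0]-.67)<.06); q=P[m]; print(len(q),rect(q[:,:2]),np.median(q[:,2]))
for s in(1,-1):
  k=q[abs(q[:,1]+.05-s*.095)<.015]; print(len(k),np.median(k[:,2]) if len(k) else 0)
cv2.imwrite("pics/t2.png",cv2.resize(im[160:330,290:520],None,fx=3.4,fy=3.4)[:,:,::-1])
E
```

```text
time: 11.32
position: [0.6759, -0.0495, 0.194]
tool_rot: [2.211, 2.223, 0.009]
ft_force: [-0.1, -0.8, 0.4]
grip_width: 0.645
[[-5.500e-03  1.000e+00  8.100e-03  6.759e-01]
 [ 1.000e+00  5.500e-03 -0.000e+00 -4.950e-02]
 [-1.000e-04  8.100e-03 -1.000e+00  1.940e-01]
 [ 0.000e+00  0.000e+00  0.000e+00  1.000e+00]]
293 (array([675.3,  28. ]), array([67.3, 57.6]), 56.59) 0.09138694573505135
139 0.09138694573505135
0 0
```

View pics/s2.png

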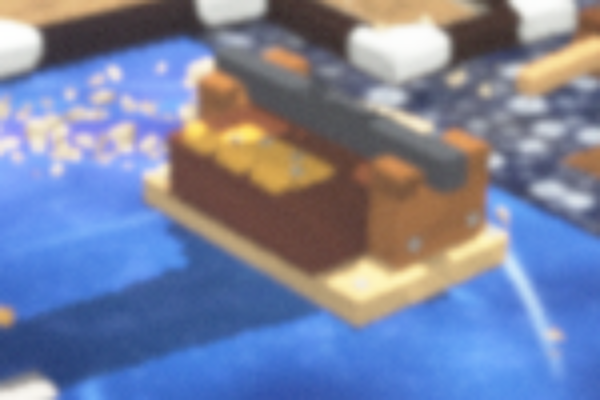

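The scene crop shows the bar down between the horns of both cheeks, and the depth puts its top at 91.4 mm, so it is home. Next is the door.

```bash
python3 -m jog '[[[0.8,-0.815,-0.527,0,0],[0.8,-0.815,-0.527,0,0],[0.8,-0.815,-0.527,0,0],[0.8,-0.815,-0.527,0,0],[0.8,-0.815,-0.527,0,0],[0.8,-0.815,-0.527,0,0],[0.8,-0.815,-0.527,0,0],[0.8,-0.815,-0.527,0,0],[0.8,-0.815,-0.527,0,0]]]' && python3 -m jog '[[[0.6,0,0,0.4,1],[0.6,0,0,0.4,1],[0.6,0,0,0,0.2],[0.6,0,0,0,0],[0.6,0,0,0,0]]]'
python3 - <<'E'
from h import *
im,d,K,T,W=wrist(); cv2.imwrite("pics/w3.png",im[:,:,::-1]); np.savez("pics/w3.npz",im=im,d=d,K=K,T=T,W=W); print(np.round(W,4))
P=cloud(d,K,T); m=(P[...,2]>.039)&(P[...,2]<.048)&(np.hypot(P[...,0]-.488,P[...,1]+.344)<.06); m[255:]=0
print("pull part",rect(P[m][:,:2]),m.sum())
print(rowsto(W,[.4883,-.3439,.017],np.radians(-10.7)))
E
```

```text
time: 12.55
position: [0.484, -0.3439, 0.1875]
tool_rot: [-2.213, -2.226, 0.001]
ft_force: [0.9, 0.7, -0.2]
grip_width: 0.802
time: 13.18
position: [0.4858, -0.3436, 0.1575]
tool_rot: [2.417, 2.006, 0.001]
ft_force: [-0.7, 0.1, 0.3]
grip_width: 0.6
[[ 1.842e-01  9.829e-01  8.000e-04  4.858e-01]
 [ 9.829e-01 -1.842e-01 -4.000e-04 -3.436e-01]
 [-2.000e-04  9.000e-04 -1.000e+00  1.575e-01]
 [ 0.000e+00  0.000e+00  0.000e+00  1.000e+00]]
pull part (array([ 491.8, -331.1]), array([61.4, 13.9]), 78.16) 1234
(array([0.005, 0.059, 3.513]), np.float64(0.01727915001101204))
```

View pics/w3.png

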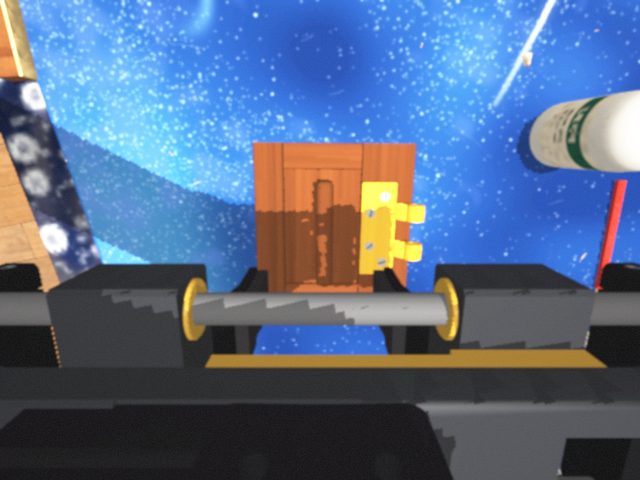

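The wrist view shows the door between columns 254 and 415, with the pull along column 323. The leaf and knuckles are at columns 361 to 425. The leaf is close to the outside of the fingers, so I'll go down with a narrow opening.

```bash
python3 -m jog '[[[0.35,-0.02,0.07,0,0.1],[0.35,0,0,0.7,0],[0.35,0,0,0.8,0],[0.35,0,0,0.8,0],[0.35,0,0,0.8,0],[0.35,0,0,0.38,0],[0,0,0,0,0],[0,0,0,0,0],[0,0,0,0,0],[0,0,0,0,0]]]' 45 && python3 -m jog '[[[0,0,0,0,0],[0,0,0,0,0]]]'
```

```text
time: 14.48
position: [0.4891, -0.3455, 0.0192]
tool_rot: [2.425, 1.993, 0.002]
ft_force: [-0.8, -0.3, 4.5]
grip_width: 0.16
time: 14.72
position: [0.4891, -0.3455, 0.0193]
tool_rot: [2.425, 1.993, 0.002]
ft_force: [-0.3, 0.4, 7.3]
grip_width: 0.157
```

```bash
python3 -m jog '[[[0,0,0,-0.3,0],[0,0,0,-0.6,0],[0,0,0,-0.6,0],[0,0,0,-0.5,0],[0,0,0,0,-0.8],[0,0,0,0,-0.8],[0,0,0,0,-0.76],[0,0,0,0,0]]]' && python3 -m jog '[[[0,0.5,-0.03,0,0],[0,0.8,-0.06,0,0],[0,0.8,-0.06,0,0],[0,0.8,-0.06,0,0],[0,0.8,-0.06,0,0],[0,0.8,-0.06,0,0],[0,0.8,-0.06,0,0],[0,0.8,-0.06,0,0],[0,0.8,-0.06,0,0],[0,0.5,0,0,0]]]' && python3 -m jog '[[[0,0,0,0,0],[0,0,0,0,0],[0,0,0,0,0],[0,0,0,0,0]]]'
python3 - <<'E'
from h import *
im,d,K,T,W=wrist(); cv2.imwrite("pics/w4.png",im[:,:,::-1]); np.savez("pics/w4.npz",im=im,d=d,K=K,T=T,W=W); print(np.round(W,4))
E
```

```text
time: 15.72
position: [0.4878, -0.3446, 0.0978]
tool_rot: [-2.21, -2.232, -0.0]
ft_force: [-0.5, 0.8, -2.8]
grip_width: 0.155
time: 16.98
position: [0.4639, -0.0473, 0.0978]
tool_rot: [-2.209, -2.233, -0.0]
ft_force: [0.5, -0.3, -1.8]
grip_width: 0.152
time: 17.48
position: [0.4644, -0.0499, 0.0978]
tool_rot: [2.211, 2.232, -0.0]
ft_force: [0.3, -0.3, -1.6]
grip_width: 0.159
[[-9.300e-03  1.000e+00  0.000e+00  4.644e-01]
 [ 1.000e+00  9.300e-03 -1.000e-04 -4.990e-02]
 [-1.000e-04  0.000e+00 -1.000e+00  9.780e-02]
 [ 0.000e+00  0.000e+00  0.000e+00  1.000e+00]]
```

View pics/w4.png

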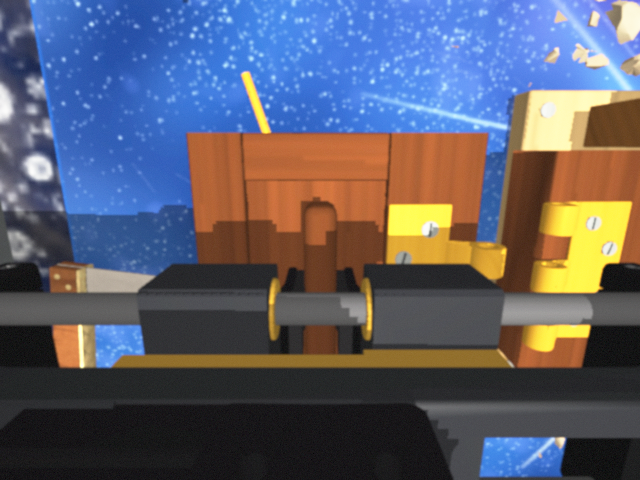

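The wrist view shows the door held, with its top edge at row 133 and its visible knuckle at columns 470 to 505, rows 240 to 278. The jamb's knuckles are at about (559,218), (551,280) and (543,338). Everything needed for the relative alignment is visible.

```bash
cat > meas.py <<'E'
from h import *
def meas(im,d,K,T,W,show=True):
    P=cloud(d,K,T); z0=W[2,3]-.0193; X,Y,Z=P[...,0],P[...,1],P[...,2]
    up=np.zeros(d.shape,bool); up[100:262]=1
    # door top: plane fit over the frame
    tx=X-W[0,3]; ty=Y-W[1,3]
    m=up&(abs(Z-z0-.016)<.006)&(tx>-.07)&(tx<.088)&(ty<.085)
    fr=m&((tx<-.043)|(ty>.052)); q=P[fr]
    A=np.c_[q[:,0]-W[0,3],q[:,1]-W[1,3],np.ones(len(q))]; c=np.linalg.lstsq(A,q[:,2],rcond=None)[0]
    print("door plane slopes deg x,y",np.round(np.degrees(c[:2]),2),"top z at TCP",round(c[2],4),"at edge",round(c[2]+.078*c[0],4))
    # contours: +y edge (min row per column), +x edge (max col per row)
    def ptop(m,cols,z): 
        uv=[(u,np.nonzero(m[:,u])[0].min()-.5) for u in cols if m[:,u].any()]; return ray(uv,K,T,z)
    def pcol(m,rows,z,f,o):
        uv=[(f(np.nonzero(m[v])[0])+o,v) for v in rows if m[v].any()]; return ray(uv,K,T,z)
    def fit(a,b): g=np.polyfit(a,b,1); r=b-np.polyval(g,a); k=abs(r)<.0015; g=np.polyfit(a[k],b[k],1); return g
    zt=c[2]
    r0=np.nonzero(m.any(1))[0].min()
    cols=np.nonzero(m[r0+8])[0]; e=ptop(m,range(cols.min()+15,cols.max()-15),zt+.0*c[1]); g=fit(e[:,0],e[:,1])
    e2=pcol(m,range(r0+10,r0+60),zt,np.max,.5); g2=fit(e2[:,1],e2[:,0])
    print("door +y edge y at x_tcp",round(np.polyval(g,W[0,3]),4),"yaw",round(np.degrees(np.arctan(g[0])),2)); 
    print("door +x edge x at y=-.05",round(np.polyval(g2,-.05),4),"yaw",round(np.degrees(-np.arctan(g2[0])),2))
    j=(abs(Z-.066)<.004)&(X>.585)&(Y<.035)&(Y>-.05)&(X<.64); j[300:]=0
    r1=np.nonzero(j.sum(1)>15)[0].min(); cc=np.nonzero(j[r1+3])[0]
    e=ptop(j,range(cc.min()+8,cc.max()-5),.066); g=fit(e[:,0],e[:,1]); print("jamb +y edge at x=.61",round(np.polyval(g,.61),4),"yaw",round(np.degrees(np.arctan(g[0])),2))
    e2=pcol(j,range(r1+6,min(r1+40,300)),.066,np.min,-.5); g2=fit(e2[:,1],e2[:,0]); print("jamb hinge edge x at y=-.05",round(np.polyval(g2,-.05),4),"yaw",round(np.degrees(-np.arctan(g2[0])),2), len(e2))
    k=(Z>.079)&(Z<.088)&(X>.57)&(X<.625)&(Y<.0)&(Y>-.1); n,l,st,ce=cv2.connectedComponentsWithStats(k.astype(np.uint8))
    for i in range(1,n):
        if st[i,4]>80: q=P[l==i]; print("jknuckle px",np.round(ce[i]),"x",np.round(np.percentile(q[:,0],[2,98]),4),"y",np.round(np.percentile(q[:,1],[2,98]),4),"zmax",round(np.percentile(q[:,2],95),4),st[i,4])
    k=(Z>z0+.029)&(Z<z0+.038)&(tx>.06)&(tx<.1)&(abs(ty)<.04); n,l,st,ce=cv2.connectedComponentsWithStats(k.astype(np.uint8))
    for i in range(1,n):
        if st[i,4]>60: q=P[l==i]; print("dknuckle px",np.round(ce[i]),"x",np.round(np.percentile(q[:,0],[2,98]),4),"y",np.round(np.percentile(q[:,1],[2,98]),4),"zmax",round(np.percentile(q[:,2],95),4),st[i,4])
E
python3 - <<'E'
from meas import *
f=np.load("pics/w4.npz"); meas(*[f[k] for k in("im","d","K","T","W")])
E
```

```text
door plane slopes deg x,y [-0.2  0.2] top z at TCP 0.0946 at edge 0.0944
door +y edge y at x_tcp 0.0256 yaw 0.52
door +x edge x at y=-.05 0.5419 yaw 0.53
jamb +y edge at x=.61 0.0195 yaw 0.53
jamb hinge edge x at y=-.05 0.5905 yaw 0.21 34
jknuckle px [562. 220.] x [0.5853 0.5984] y [-0.0242 -0.0089] zmax 0.0849 883
jknuckle px [552. 279.] x [0.5857 0.5988] y [-0.0565 -0.0427] zmax 0.0848 702
jknuckle px [542. 337.] x [0.5861 0.599 ] y [-0.0922 -0.077 ] zmax 0.0848 661
dknuckle px [489. 261.] x [0.5346 0.5481] y [-0.0376 -0.0245] zmax 0.1132 894
```

```bash
python3 -m jog '[[[0,-0.05,0,0.35,0],[0,0,0,0.36,0],[0,0,0.35,0,0],[0,0,0.35,0,0],[0,0,0,0,0],[0,0,0,0,0],[0,0,0,0,0]]]'
python3 - <<'E'
from meas import *
im,d,K,T,W=wrist(); np.savez("pics/w5.npz",im=im,d=d,K=K,T=T,W=W); cv2.imwrite("pics/w5.png",im[:,:,::-1]); print(np.round(W[:3,3],4)); meas(im,d,K,T,W)
E
```

```text
time: 18.4
position: [0.4922, -0.0507, 0.0694]
tool_rot: [-2.209, -2.233, -0.0]
ft_force: [0.1, 0.3, -3.0]
grip_width: 0.155
[ 0.4922 -0.0507  0.0694]
door plane slopes deg x,y [-0.2   0.19] top z at TCP 0.0663 at edge 0.0661
door +y edge y at x_tcp 0.0248 yaw 0.62
door +x edge x at y=-.05 0.5696 yaw 0.63
jamb +y edge at x=.61 0.0194 yaw 0.62
jamb hinge edge x at y=-.05 0.5921 yaw 1.62 34
jknuckle px [544. 230.] x [0.5855 0.5985] y [-0.0242 -0.0089] zmax 0.0848 1209
jknuckle px [499. 262.] x [0.5702 0.5763] y [-0.0387 -0.0252] zmax 0.0849 324
jknuckle px [534. 288.] x [0.5856 0.5992] y [-0.0462 -0.0424] zmax 0.0846 257
jknuckle px [524. 357.] x [0.5862 0.5995] y [-0.0852 -0.0764] zmax 0.0846 570
dknuckle px [538. 232.] x [0.5854 0.592 ] y [-0.0243 -0.011 ] zmax 0.0847 663
dknuckle px [490. 261.] x [0.5626 0.5757] y [-0.0382 -0.0252] zmax 0.085 880
dknuckle px [527. 288.] x [0.5855 0.5919] y [-0.0464 -0.0424] zmax 0.0841 144
dknuckle px [517. 357.] x [0.5861 0.592 ] y [-0.0856 -0.0765] zmax 0.0842 317
```

View pics/w5.png

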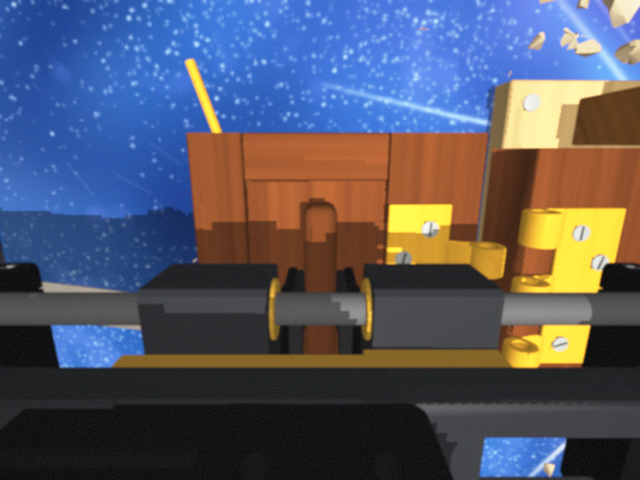

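The wrist view shows the door's knuckle at about (490,261), sitting between the jamb's at (541,228) and (532,288). The heights agree to 0.3 mm. The door needs about 1.4 mm more towards -y, and then I'll start feeding it in.

```bash
python3 -m jog '[[[0,-0.035,0,0,0],[0,0,0.1,0,0],[0,0,0.1,0,0],[0,0,0.1,0,0],[0,0,0,0,0]]]'; python3 -m jog '[[[0,0,0.05,0,0],[0,0,0.05,0,0],[0,0,0,0,0]]]'
```

```text
time: 19.08
position: [0.5048, -0.052, 0.0693]
tool_rot: [2.209, 2.234, -0.0]
ft_force: [0.7, 0.2, -2.3]
grip_width: 0.159
time: 19.45
position: [0.5086, -0.052, 0.0694]
tool_rot: [2.209, 2.234, 0.0]
ft_force: [0.0, -0.3, -2.8]
grip_width: 0.156
```

```bash
python3 -m jog '[[[0,0,0.04,0,0],[0,0,0.04,0,0],[0,0,0,0,0]]]'; python3 -m jog '[[[0,0,0.025,0,0],[0,0,0,0,0]]]';  python3 -m jog '[[[0,0,0.025,0,0],[0,0,0,0,0]]]'
python3 - <<'E'
from meas import *
im,d,K,T,W=wrist(); np.savez("pics/w6.npz",im=im,d=d,K=K,T=T,W=W); cv2.imwrite("pics/w6.png",cv2.resize(im[120:380,380:640],None,fx=2.3,fy=2.3)[:,:,::-1]); print(np.round(W[:3,3],4)); meas(im,d,K,T,W)
E
```

```text
time: 19.82
position: [0.5118, -0.0519, 0.0694]
tool_rot: [2.209, 2.234, 0.0]
ft_force: [0.4, -0.2, -3.5]
grip_width: 0.158
time: 20.08
position: [0.5127, -0.0519, 0.0694]
tool_rot: [2.209, 2.234, 0.0]
ft_force: [-0.1, -1.0, -2.8]
grip_width: 0.155
time: 20.32
position: [0.5138, -0.0519, 0.0694]
tool_rot: [2.209, 2.234, 0.0]
ft_force: [-0.8, -0.2, -2.4]
grip_width: 0.156
[ 0.5138 -0.0519  0.0694]
door plane slopes deg x,y [-0.24  0.26] top z at TCP 0.0662 at edge 0.0658
door +y edge y at x_tcp 0.0236 yaw 0.62
door +x edge x at y=-.05 0.6027 yaw 0.8
jamb +y edge at x=.61 0.0195 yaw 2.42
jamb hinge edge x at y=-.05 0.5852 yaw 0.13 34
jknuckle px [496. 227.] x [0.5855 0.5988] y [-0.0242 -0.0089] zmax 0.085 1195
jknuckle px [489. 261.] x [0.5841 0.5974] y [-0.0394 -0.0264] zmax 0.0849 894
dknuckle px [496. 231.] x [0.5856 0.5988] y [-0.0243 -0.0121] zmax 0.085 921
dknuckle px [489. 261.] x [0.5841 0.5974] y [-0.0394 -0.0264] zmax 0.0849 892
dknuckle px [501. 284.] x [0.5944 0.5999] y [-0.0463 -0.0423] zmax 0.0841 68
```

View pics/w6.png

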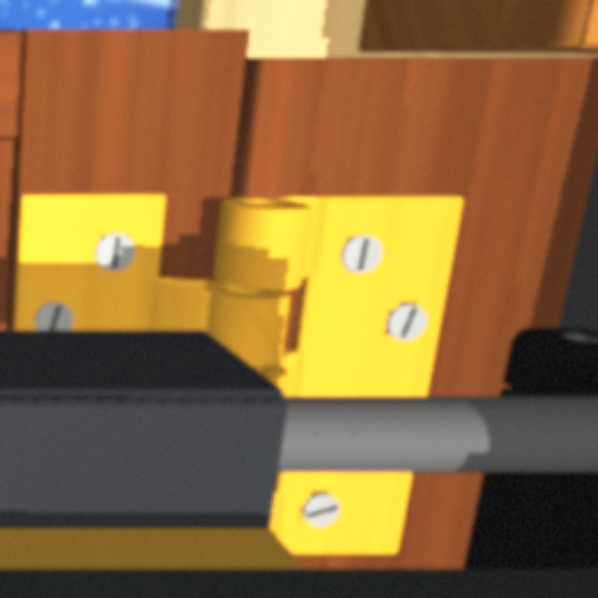

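The knuckles are interleaved, with the jamb's at crop (262,250) and the door's just below it at (245,320). A 1.4 mm gap remains. The sideways error is under 0.5 mm and nothing is in contact.

```bash
python3 -m jog '[[[0,0,0.02,0,0],[0,0,0,0,0]]]';  python3 -m jog '[[[0,0,0.015,0,0],[0,0,0,0,0],[0,0,0,0,0]]]'; python3 -m jog '[[[0,0,0.0125,0,0],[0,0,0,0,0],[0,0,0,0,0]]]'
```

```text
time: 20.62
position: [0.5146, -0.0519, 0.0694]
tool_rot: [2.209, 2.233, 0.0]
ft_force: [-0.0, -0.5, -3.3]
grip_width: 0.156
time: 21.0
position: [0.5151, -0.0519, 0.0694]
tool_rot: [-2.209, -2.234, -0.0]
ft_force: [-0.3, 0.0, -1.4]
grip_width: 0.151
time: 21.38
position: [0.5155, -0.0519, 0.0693]
tool_rot: [-2.209, -2.233, -0.0]
ft_force: [-0.7, -0.4, -2.4]
grip_width: 0.16
```

```bash
for i in 1 2 3; do python3 -m jog '[[[0,0,0.0125,0,0],[0,0,0,0,0],[0,0,0,0,0]]]' | grep -E 'posi|force'; done
python3 - <<'E'
from meas import *
im,d,K,T,W=wrist(); meas(im,d,K,T,W)
E
```

```text
position: [0.5156, -0.0518, 0.0692]
ft_force: [-1.5, -0.2, -2.7]
position: [0.5164, -0.0519, 0.0692]
ft_force: [-3.5, -0.0, -1.1]
position: [0.5164, -0.0519, 0.0692]
ft_force: [-4.7, 0.1, -0.7]
door plane slopes deg x,y [-0.17  0.13] top z at TCP 0.0662 at edge 0.0659
door +y edge y at x_tcp 0.0236 yaw 0.61
door +x edge x at y=-.05 0.604 yaw -0.42
jamb +y edge at x=.61 0.0194 yaw 2.01
jamb hinge edge x at y=-.05 0.5834 yaw -1.5 34
jknuckle px [492. 241.] x [0.5865 0.5999] y [-0.0387 -0.0089] zmax 0.0848 2079
dknuckle px [491. 246.] x [0.5865 0.5999] y [-0.0389 -0.0123] zmax 0.0848 1820
```

```bash
python3 - <<'E'
from meas import *
im,d,K,T,W=wrist(); P=cloud(d,K,T)
for n,a,b in(("jamb",-.0225,-.010),("door",-.037,-.0275)):
    q=P[(P[...,2]>.079)&(P[...,2]<.088)&(P[...,0]>.57)&(P[...,0]<.625)&(P[...,1]>a)&(P[...,1]<b)]; k=q[q[:,2]>np.percentile(q[:,2],60)]
    print(n,np.round(np.percentile(q[:,0],[2,50,98]),4),"crest x",round(k[:,0].mean(),4),"top z",np.round(np.percentile(q[:,2],90),4))
# wood gap: image row across the seam
s=get_state(); print(s["time"],np.round(s["ft_force"],1),np.round(s["position"],4))
im2,d2=eyes.get_image("top"); p=eyes.camera_params("top"); Q=cloud(d2,np.array(p["camera_matrix"]),np.array(p["pose"]))
for s_ in(1,-1):
    q=Q[(abs(Q[...,1]+.05-s_*.0975)<.01)&(abs(Q[...,0]-.672)<.008)]; print("bar end z",np.round(np.percentile(q[:,2],[20,50,80]),4),len(q))
cv2.imwrite("pics/w7.png",cv2.resize(im[120:380,380:640],None,fx=2.3,fy=2.3)[:,:,::-1])
sc,_=eyes.get_image("scene"); cv2.imwrite("pics/s7.png",cv2.resize(sc[180:330,230:430],None,fx=4,fy=4,interpolation=cv2.INTER_CUBIC)[:,:,::-1])
E
```

```text
jamb [0.5862 0.5916 0.5996] crest x 0.5934 top z 0.0847
door [0.5867 0.5919 0.6   ] crest x 0.5935 top z 0.0842
22.6 [-5.2 -0.2 -0.8] [ 0.5164 -0.0519  0.0692]
bar end z [0.0896 0.0917 0.0933] 73
bar end z [0.0894 0.0913 0.0933] 79
```

View pics/w7.png

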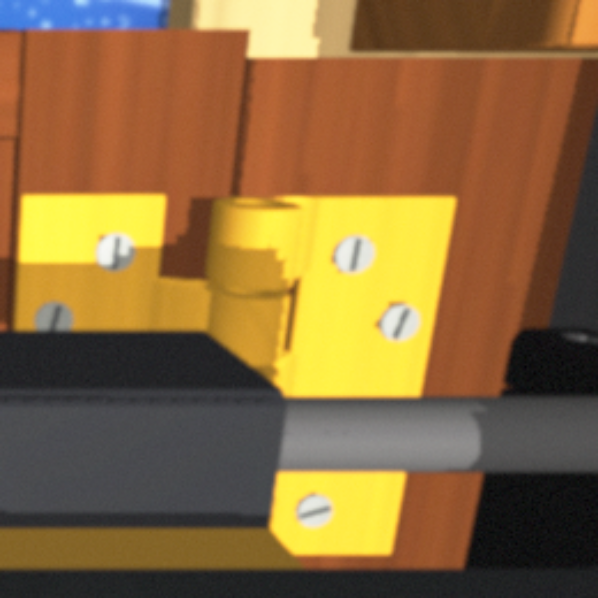

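View pics/s7.png

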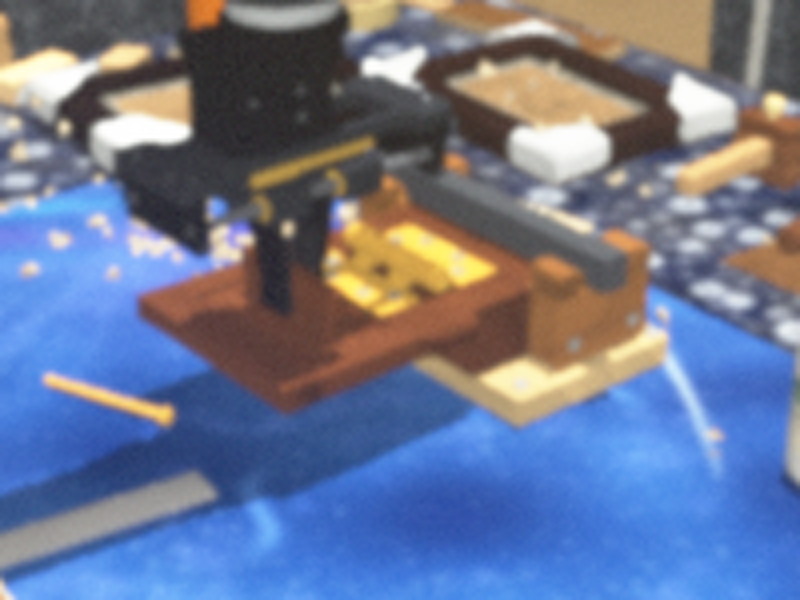

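The wrist crop shows the two edges closed at column 240, and the knuckles in line around (255,290). The scene view shows the door level and held in the air, the bar in both notches, and the pin untouched. Handing in.

```bash
python3 -c "
from bench import job,get_state
print(job.close_job()); s=get_state(); print(s['time'],s['position'],s['ft_force'],s['grip_width'])"
```

```text
the job is handed in; nothing more can be done
None
the job is handed in; nothing more can be done
```

I laid the bar in both cheek notches and let go of it, then brought the door in level until its edge met the jamb. I handed in still holding it there, at about 22.7 s of the 58 s allowed.

Last checks before handing in:
- **Bar:** both ends read a top height of 91.3 to 91.7 mm, against 91.5 mm when home. I centred it to about 2 mm when placing it.
- **Knuckles:** the door's and jamb's line up to about 0.1 mm in x and 0.5 mm in height. Sideways they were within about 0.5 mm, measured just before the last 3 mm of travel.
- **Door:** it is level to within about 0.3°, with the edges met under a push of about 5 N and a firm grip on the pull.
- **Other things:** the pin is untouched.

One check disagreed. With the edges closed, my door-edge and jamb-edge fits gave meaningless values because the two woods merge in the image. I judged the final closure from the knuckle positions, the contact force and the pictures. No reading came back after hand-in, so the final second is not confirmed by measurement.

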